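# Clear the hot-stage microscope bench

### The job

Clear up the small things left in the middle of the bench after the microscope session: the objective and the eyepiece go into the open wooden optics case, the two frosted-glass pieces into the perforated steel glassware tray, and the brown specimen mount into the free bay of the white sample tray, leaving the mount already filed there where it is. One thing to a bay, standing upright on the bay's floor just as it stands now; set each one down gently instead of dropping it.

Things in the scene. Friction and masses are not known exactly. Their poses are not given: they have to be found in the camera images.
- objective: Microscope objective, bright steel, standing nose up on its black screw cap: cap 34 mm across and 10 mm high, round barrel 32 mm across from 10 to 44 mm high (grip there), nose tapering to 15 mm; 60 mm high, 150 g. Origin at the centre of its underside, z up. The small things about it, bystanders included, are at least 70 mm apart, centre to centre.
- eyepiece: Microscope eyepiece, black with an aluminium insert tube, standing eye end up: tube 30 mm across from 0 to 20 mm high, body and rubber eyecup 42 mm across from 20 to 56 mm high (grip there); a dark glass lens on top. About 130 g. Origin at the centre of its underside, z up.
- stopper: Ground-glass stopper of frosted glass, standing on its hexagonal head with the cone up: head 40 mm across the corners and 10 mm high, neck 23 mm, cone from 29 mm across at 16 mm high to 26 mm across at 52 mm (grip it by the cone); 54 mm high, about 60 g. Origin at the centre of its underside, z up.
- adapter: Reducing adapter of frosted glass, standing wide end down: foot 36 mm and socket 33 mm across up to 26 mm high, a shoulder to 34 mm, then a slim cone 21 mm across narrowing to 18 mm at its top, 66 mm high (grip it by the slim cone). About 50 g. Origin at the centre of its underside, z up.
- mount: The specimen mount to be put away: a plain dark brown resin disc 40 mm across and 26 mm high, lying in the middle of the bench with a square polished steel face on its upper side, about 60 g. Origin at the centre of its underside, z up.
- filed_mount: A mount already filed: the same brown disc, 40 mm across and 26 mm high, but with a round steel face, lying in the +y bay of the sample tray, within 9 mm of that bay's centre. Origin at the centre of its underside, z up.
- optics_case: Home of the objective and eyepiece: low wooden case lined with black foam, 82 (x) by 138 (y) mm, rim 15 high; origin centre of underside. A 4 mm wall across the middle makes two bays, one on its +y, one on its -y side, each 72 (x) by 62 (y) mm, centred 33 mm from the origin, floor 6 mm above the bench. Fixed; yaw up to 0.3 rad. Its lid lies open, flat, from x 43 to 123 mm, 10 high; not a bay.
- glass_tray: Home of the two frosted-glass pieces: bright steel tray, perforated floor, wire handle at each y end (21 mm high), 82 (x) by 138 (y) mm, rim 15 high; origin centre of underside. A 4 mm wall across the middle makes two bays, one on its +y, one on its -y side, each 72 (x) by 62 (y) mm, centred 33 mm from the origin, floor 6 mm above the bench. Fixed; yaw up to 0.3 rad. 
- sample_tray: Home of specimen mounts: white plastic tray, a grey ring on each bay floor, 82 (x) by 138 (y) mm, rim 15 high; origin centre of underside. A 4 mm wall across the middle makes two bays, one on its +y, one on its -y side, each 72 (x) by 62 (y) mm, centred 33 mm from the origin, floor 6 mm above the bench. Fixed; yaw up to 0.3 rad. Its +y bay holds the filed mount; its -y bay is free.
Not all that is in view belongs to the job. What is shaped like the sample_tray but purple is not meant.

How it is judged:
At the end, for the whole second after the job is handed in: Wooden case: objective and eyepiece; steel tray: stopper and adapter; white tray: mount in the -y bay, filed mount in the +y bay. One to a bay, centre inside it (36 mm in x, 8 to 58 mm off the divider in y), underside within 4 mm of its floor, upright within 0.12 rad, released, at rest (x of objective in the frame of optics_case between -0.036 and 0.036 m and z of objective in the frame of optics_case between 0.002 and 0.01 m and angle between each of objective, eyepiece, stopper, adapter, mount, filed_mount's own z axis and vertical below 0.12 rad and linear speed of each of objective, eyepiece, stopper, adapter, mount below 0.02 m/s and contact force between each of objective, eyepiece, stopper, adapter, mount and the fingers below 0.05 N and x of eyepiece in the frame of optics_case between -0.036 and 0.036 m and z of eyepiece in the frame of optics_case between 0.002 and 0.01 m and ((y of objective in the frame of optics_case between 0.008 and 0.058 m and y of eyepiece in the frame of optics_case between -0.058 and -0.008 m) or (y of objective in the frame of optics_case between -0.058 and -0.008 m and y of eyepiece in the frame of optics_case between 0.008 and 0.058 m)) and x of stopper in the frame of glass_tray between -0.036 and 0.036 m and z of stopper in the frame of glass_tray between 0.002 and 0.01 m and x of adapter in the frame of glass_tray between -0.036 and 0.036 m and z of adapter in the frame of glass_tray between 0.002 and 0.01 m and ((y of stopper in the frame of glass_tray between 0.008 and 0.058 m and y of adapter in the frame of glass_tray between -0.058 and -0.008 m) or (y of stopper in the frame of glass_tray between -0.058 and -0.008 m and y of adapter in the frame of glass_tray between 0.008 and 0.058 m)) and x of mount in the frame of sample_tray between -0.036 and 0.036 m and z of mount in the frame of sample_tray between 0.002 and 0.01 m and y of mount in the frame of sample_tray between -0.058 and -0.008 m and x of filed_mount in the frame of sample_tray between -0.036 and 0.036 m and z of filed_mount in the frame of sample_tray between 0.002 and 0.01 m and y of filed_mount in the frame of sample_tray between 0.008 and 0.058 m); the robot touches nothing.
It fails at once if one of the five things is dropped (falls free of the fingers faster than 0.6 m/s, about 18 mm of fall) ((contact force between objective and the fingers below 0.01 N and linear speed of objective above 0.6 m/s) or (contact force between eyepiece and the fingers below 0.01 N and linear speed of eyepiece above 0.6 m/s) or (contact force between stopper and the fingers below 0.01 N and linear speed of stopper above 0.6 m/s) or (contact force between adapter and the fingers below 0.01 N and linear speed of adapter above 0.6 m/s) or (contact force between mount and the fingers below 0.01 N and linear speed of mount above 0.6 m/s)).
It fails at once if the filed mount is moved by more than 20 mm (distance of filed_mount from where it was at the start of the episode above 0.02 m).
It also fails if it takes over 112 s, if anything falls off the work surface, if the arm or the gripper's body presses on something with over 40 N, if the wrist force passes 120 N, or if a joint passes its speed limit or range.

### The arm

A 7-joint arm with a two-finger parallel gripper is mounted at the origin on the work surface. World frame = base frame: x ahead of the robot, y to its left, z up, the work surface at z = 0. Lengths are in m, angles in rad, forces in N, time in s.
With the tool pointing down it reaches from about 0.4 to 0.85 m from the base axis. Payload 4.4 kg.
Tool frame: the origin (TCP) lies at the very end of the fingers, on their centre line; the grasp point (between the pads) lies 19 mm behind it; z points along the fingers, y is the line along which they close (so a half turn about z gives the same grasp; the last joint's range is limited). The gripper opens to 94 mm and grips with 3 to 60 N. Pads are 16 mm wide; open, the fingers measure 119 mm over their backs; the gripper's body (75 mm by 177 mm) begins 78 mm behind the grasp point.
Start: joints at [1.168, 0.628, 0.038, 1.517, -0.027, 0.996, -0.02], TCP at [0.215, -0.613, 0.205] pointing down, gripper open.
Joint ranges: [-3.06, 3.06], [-0.37, 2.12], [-1.25, 1.32], [0.18, 2.47], [-1.1, 4.24], [0.23, 1.98], [-2.94, 2.94]. Speed limits (rad/s): [2.57, 2.57, 3.14, 3.14, 3.14, 3.14, 3.14].

### API

Orientations are given as a rotation vector (axis times angle).
In Python, from workcell import monitor, viewer, job, finder gives the robot as it stands.
- The arm moves only by the tool servo_tool, never from a script. Its argument "deltas" is a list that holds one entry, the list of rows, each a list of 5 numbers: the shift along the tool's x, y, z in mm, then the turn about the tool's z in rad, then the opening, from 0 (shut) to 1 (fully open). A call has 1 to 8 rows; each row shifts and turns the commanded pose from where the row before left it, along the tool's axes as they then stand; what a row does not reach is not made up. A row lasts 1/10 s, in which the tool goes at most 50 mm and 8.59 degrees, less where a joint would pass 70% of its speed; a pose out of reach is approached as far as the arm can. A call with a gripper value outside its range is refused whole. The fingers move at their own pace and stop on an object; "grip_force" is the grip in N (left out, the last holds). Time passes only in rows, so rows that do not move let the fingers close. It gives the time, the measured TCP pose, the force, the opening and the grip force at its end, in the units of the state.
- monitor.sense(): the state, without advancing time (a new reading comes with each control period).
- viewer.camera(name): name is "side" or "top"; returns (picture, depth): 384x512x3 uint8, red, green, blue; 384x512 float32, m along the optical axis (not along the pixel's ray), 0 where there is no reading.
- viewer.calibration(name): a dict with "mtx" (3x3 intrinsics, pixels), "world_to_cam" (4x4, takes a point from world to camera coordinates). Camera axes: x right, y down, z forward; pixel columns grow to the right and rows downward; lengths in m; the calibration is good to about 2 mm. A picture is of the moment at which its call begins. calibration takes no time and is no camera call.
- job.hand_in(): hands the job in; it is judged then, once.
Trained networks look in the newest picture that a camera, given by its name, has taken for a name from the list of things; names that differ only in an ending like _2 or _b are one class to them, and where a whole thing is asked for, a point or a joint stands for the part that bears it (a point fixed in the world has none). Each returns a list of dicts, best first, with "p" (0 to 1); they miss things now and then, are a little off and sometimes report something else, mostly with a low value. They report only what shows in the picture. A call takes as long as a camera call. They do not tell look-alikes from the thing itself.
- finder.look_for(camera, target): "pixel" ([column, row] in pixels, amid what is visible of it).
- finder.regions_of(camera, target): "region" (384x512 bool, what is visible of it) and "pixel" ([column, row] in pixels, amid what is visible of it).
The state is a dict: "time_s": time; "joint_positions": joint angles; "joint_velocities": joint speeds; "effort": joint torques, N m; "tool_pos": TCP position; "ee_rot": TCP orientation; "wrist_force": force on the tool from outside, world axes, zero at the start; "moment": the same for the moment, N m; "finger_gap": finger opening in m; "gripper_force": force on a finger pad.
Only numpy, scipy, OpenCV 4.12 (cv2) and the standard library are available. Lean on these libraries where they do the work, as an engineer would, in place of code of your own. Each camera call takes 0.05 s, during which the arm holds its last target. There are 200 camera calls.

## Working session

There is one attempt and no reset: what is moved stays moved. The work goes in short steps, Python scripts to look and compute and a tool call to move; the robot and the scene stay as the last step left them, time stands still between calls to the robot, and variables do not carry over. Pictures are saved under pics/ and viewed, at most 14 in all, crops included, and the job is handed in when it is done.

Besides the shell and the picture viewer there is one more tool, called after "Emit:" as name(argument=value, ...) on one line, values as JSON. servo_tool: Moves the arm, as the interface text tells. Its arguments: {"type":"object","properties":{"deltas":{"type":"array","items":{"type":"array","items":{"type":"array","items":{"type":"number"}}}},"grip_force":{"type":"number"}},"required":["deltas"]}

```bash
mkdir -p pics; ls
cat > h.py <<'E'
import numpy as np, cv2
from workcell import monitor, viewer, job, finder
def snap(c,name=None):
    im,d=viewer.camera(c)
    if name: cv2.imwrite(f'pics/{name}.png',cv2.cvtColor(im,cv2.COLOR_RGB2BGR))
    return im,d
def world(c,u,v,z):
    "pixel points, depth along axis -> world"
    k=viewer.calibration(c); K=np.array(k['mtx']); T=np.linalg.inv(np.array(k['world_to_cam']))
    u,v,z=map(np.asarray,(u,v,z))
    P=np.stack([(u-K[0,2])/K[0,0]*z,(v-K[1,2])/K[1,1]*z,z],-1)
    return P@T[:3,:3].T+T[:3,3]
def cloud(c,d,m):
    v,u=np.nonzero(m&(d>0)); return world(c,u,v,d[v,u])
E
python3 - <<'E'
from h import *
for c in('top','side'):
    im,d=snap(c,c+'0'); 
    for t in 'objective eyepiece stopper adapter mount filed_mount optics_case glass_tray sample_tray'.split():
        for r in finder.regions_of(c,t)[:4]:
            P=cloud(c,d,r['region'])
            if len(P)<5: continue
            top=np.percentile(P[:,2],95); Q=P[P[:,2]>top-.008]
            print(c,t,round(r['p'],2),np.round(r['pixel']).astype(int),len(P),'med',np.median(P,0).round(3),'top',top.round(3),'ctr',((Q.min(0)+Q.max(0))/2).round(3)[:2])
s=monitor.sense();print(s['time_s'],s['tool_pos'],s['ee_rot'],s['finger_gap'])
E
```

```text
pics
top objective 0.69 [243 214] 108 med [0.439 0.056 0.05 ] top 0.062 ctr [0.441 0.057]
top eyepiece 0.7 [211 212] 181 med [0.441 0.159 0.056] top 0.06 ctr [0.442 0.16 ]
top adapter 0.67 [284 168] 107 med [ 0.562 -0.058  0.032] top 0.069 ctr [ 0.566 -0.059]
top adapter 0.5 [315 215] 147 med [ 0.442 -0.153  0.026] top 0.03 ctr [ 0.442 -0.154]
top mount 0.63 [312 212] 138 med [ 0.44  -0.153  0.026] top 0.03 ctr [ 0.441 -0.154]
top mount 0.27 [283 168] 109 med [ 0.562 -0.056  0.032] top 0.069 ctr [ 0.566 -0.059]
top filed_mount 0.45 [247 127] 169 med [0.694 0.049 0.031] top 0.037 ctr [0.694 0.048]
top optics_case 0.82 [141 205] 2711 med [0.462 0.356 0.006] top 0.015 ctr [0.462 0.354]
top optics_case 0.28 [377 212] 1357 med [ 0.455 -0.327  0.007] top 0.017 ctr [ 0.455 -0.325]
top glass_tray 0.76 [378 211] 1376 med [ 0.455 -0.327  0.007] top 0.017 ctr [ 0.455 -0.333]
top sample_tray 0.89 [266 127] 1184 med [0.693 0.007 0.007] top 0.017 ctr [0.693 0.013]
top sample_tray 0.79 [340 269] 1398 med [ 0.286 -0.217  0.007] top 0.016 ctr [ 0.287 -0.218]
side objective 0.91 [264 210] 403 med [0.4
[... 437 characters left out ...]
437 -0.141  0.02 ] top 0.025 ctr [ 0.441 -0.152]
side filed_mount 0.5 [176 172] 248 med [0.686 0.056 0.026] top 0.031 ctr [0.694 0.049]
side filed_mount 0.42 [308 172] 244 med [ 0.437 -0.141  0.018] top 0.025 ctr [ 0.441 -0.153]
side optics_case 0.66 [143 315] 8668 med [0.453 0.364 0.006] top 0.014 ctr [0.462 0.356]
side glass_tray 0.92 [330 148] 809 med [ 0.454 -0.325  0.005] top 0.015 ctr [ 0.454 -0.327]
side sample_tray 0.92 [375 182] 1225 med [ 0.285 -0.213  0.005] top 0.014 ctr [ 0.286 -0.216]
side sample_tray 0.87 [193 173] 984 med [0.683 0.009 0.006] top 0.014 ctr [0.692 0.016]
1.0 [ 0.21485017 -0.61348659  0.20547896] [3.09712719e+00 5.26553020e-01 8.33212231e-05] 0.09378621458576686
```

View pics/top0.png

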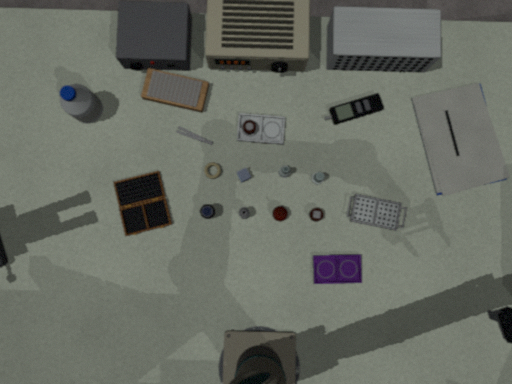

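View pics/side0.png

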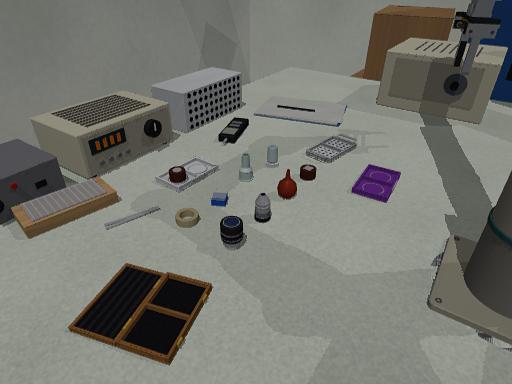

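Top view: the row at row ≈212 is eyepiece (208,211), objective (244,212), red pipette bulb (280,213) and a brown disc (316,214). The adapter is at (286,170) and the stopper at (320,176). The wooden case is at (141,205), the steel tray at (377,212), the white tray at (262,128) and the purple decoy tray at (337,268).

Mount candidates are the disc at (316,214) with a square face, the disc at (249,127) in the white tray with a round face (filed), and the red bulb at (280,213). The first one fits, so I'll confirm it in a crop and measure the trays.

Run:
```python
from h import *
im,d=snap('top'); ims,ds=snap('side')
b=cv2.cvtColor(im,cv2.COLOR_RGB2BGR)
c1=cv2.resize(b[105:235,190:340],(800,600)[:2] if 0 else (690,598),interpolation=cv2.INTER_CUBIC)
cv2.imwrite('pics/crop.png',c1)
dd={'top':d,'side':ds}
# rim-height points in windows, both cameras
for n,(x,y) in dict(optics_case=(.43,.35),glass_tray=(.455,-.327),sample_tray=(.693,.014)).items():
  for c in dd:
    P=cloud(c,dd[c],np.ones((384,512),bool))
    m=(abs(P[:,0]-x)<.13)&(abs(P[:,1]-y)<.12)
    if n=='glass_tray': m&=abs(P[:,1]-y)<.1
    for lo,hi in((.010,.024),(.004,.024)):
      Q=P[m&(P[:,2]>lo)&(P[:,2]<hi)]
      r=cv2.minAreaRect((Q[:,:2]*1000).astype(np.float32)); print(n,c,lo,len(Q),np.round(r[0],1),np.round(r[1],1),round(r[2],1))
for c in dd:
  P=cloud(c,dd[c],np.ones((384,512),bool))
  for n,(x,y,lo) in dict(objective=(.44,.058,.03),eyepiece=(.441,.16,.03),stopper=(.549,-.155,.02),adapter=(.566,-.059,.045),mount=(.441,-.153,.018),bulb=(.44,-.045,.02),filed=(.694,.049,.024)).items():
    Q=P[(np.hypot(P[:,0]-x,P[:,1]-y)<.032)&(P[:,2]>lo)]
    if len(Q)>4:print(c,n,len(Q),((Q.min(0)+Q.max(0))/2*1000).round(1)[:2],'ext',((Q.max(0)-Q.min(0))*1000).round(0))
  g=P[(abs(P[:,0]-.5)<.03)&(abs(P[:,1]-.22)<.03)]; print(c,'bench z',np.median(g[:,2]))
```

```text
optics_case top 0.01 565 [461.7 353.9] [165.5 138.8] 15.6
optics_case top 0.004 2320 [431.1 349.8] [257.5 239.2] 1.4
optics_case side 0.01 1407 [460.  354.8] [164.9 139.2] 15.8
optics_case side 0.004 7916 [461.4 355.1] [168.  139.2] 15.6
glass_tray top 0.01 506 [ 404.3 -321.1] [170.2 184.6] 80.2
glass_tray top 0.004 1566 [ 455.5 -326.1] [258.2 197.7] 0.2
glass_tray side 0.01 300 [ 405.9 -322.5] [173.4 182.2] 82.1
glass_tray side 0.004 632 [ 405.9 -322.5] [173.4 182.2] 82.1
sample_tray top 0.01 378 [652.9  32.1] [178.4 207.4] 1.3
sample_tray top 0.004 1380 [692.5  13.9] [258.7 239.7] 0.0
sample_tray side 0.01 421 [647.2  36.9] [181.4 177.8] 87.1
sample_tray side 0.004 944 [647.2  36.9] [181.4 177.8] 87.1
top objective 100 [441.8  56.8] ext [29. 29. 31.]
top eyepiece 180 [441.5 159. ] ext [40. 39. 32.]
top stopper 85 [ 549.4 -156.6] ext [25. 25. 39.]
top adapter 40 [565.7 -59.5] ext [18. 19. 25.]
top mount 148 [ 442.7 -153.1] ext [35. 37. 15.]
top bulb 189 [442.4 -48.5] ext [41. 44. 53.]
top filed 144 [693.6  48.1] ext [38. 38. 16.]
top bench z -8.345033355472431e-05
side objective 218 [440.7  61.4] ext [31. 25. 30.]
side eyepiece 476 [441.6 161.8] ext [42. 42. 28.]
side stopper 147 [ 549.6 -154.7] ext [26. 25. 34.]
side adapter 79 [565.8 -59.2] ext [18. 20. 21.]
side mount 125 [ 442.  -153.3] ext [38. 39.  9.]
side bulb 275 [441.1 -43.1] ext [41. 39. 48.]
side filed 137 [693.6  49.3] ext [41. 39.  8.]
side bench z -0.0012098607251593008
```

View pics/crop.png

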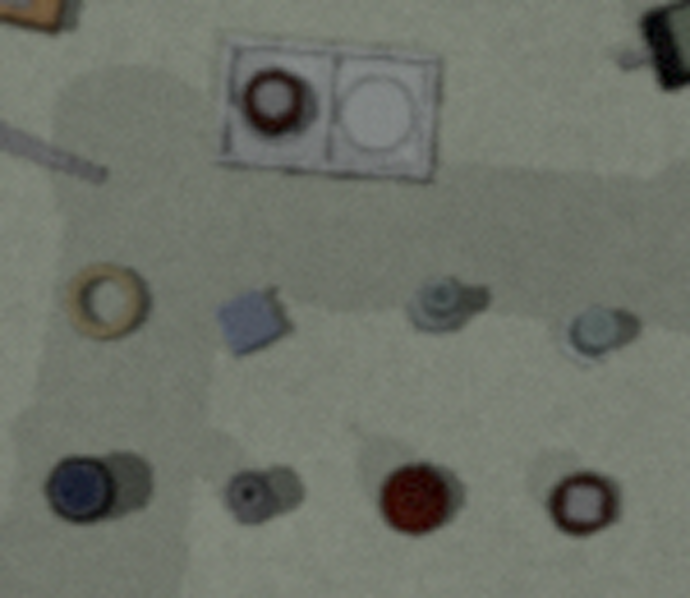

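The crop confirms that the disc at (316,214) has the square face and is the loose mount. The disc in the white tray's +y bay has the round face. Next I measure the two trays.

Run:
```python
from h import *
for c in('top','side'):
  im,d=snap(c)
  for t,x in(('glass_tray',.455),('sample_tray',.693)):
    for r in finder.regions_of(c,t):
      P=cloud(c,d,cv2.dilate(r['region'].astype(np.uint8),np.ones((5,5)))>0)
      if abs(np.median(P[:,0])-x)>.03: continue
      for hi in(.017,.03):
        Q=P[(P[:,2]>(.004))&(P[:,2]<hi)]
        q=cv2.minAreaRect((Q[:,:2]*1000).astype(np.float32)); print(t,c,hi,len(Q),np.round(q[0],1),np.round(q[1],1),round(q[2],1))
```

```text
glass_tray top 0.017 1064 [ 455.6 -328.6] [168.   93.6] 79.2
glass_tray top 0.03 1169 [ 455.6 -328.6] [169.6  93.6] 79.2
sample_tray top 0.017 902 [692.9  12.6] [150.9  94.9] 84.3
sample_tray top 0.03 995 [692.9  12.6] [150.9  94.9] 84.3
glass_tray side 0.017 567 [ 452.8 -329. ] [172.6  82.4] 79.8
glass_tray side 0.03 596 [ 452.9 -328.4] [173.8  82.4] 79.8
sample_tray side 0.017 831 [691.5  14.5] [140.6  85.1] 87.1
sample_tray side 0.03 855 [691.5  14.5] [140.6  85.1] 87.1
```

Emit:
servo_tool(deltas=[[[0,0,0,-0.14,0.75],[0,0,0,-0.14,0.75],[0,0,0,-0.14,0.75],[0,0,0,-0.14,0.75],[0,0,0,-0.14,0.75],[0,0,0,-0.14,0.75],[0,0,0,-0.14,0.75],[0,0,0,-0.14,0.75]]], grip_force=15)

```text
time_s: 2.2
tool_pos: [0.2147, -0.6135, 0.2055]
ee_rot: [2.339, 2.098, -0.0]
wrist_force: [0.7, -1.0, 0.3]
finger_gap: 0.0705
gripper_force: 0.0
```

Emit:
servo_tool(deltas=[[[0,0,0,-0.108,0.75],[38,19,0,0,0.75],[38,19,0,0,0.75],[38,19,0,0,0.75],[38,19,0,0,0.75],[38,19,0,0,0.75],[38,19,0,0,0.75],[38,19,0,0,0.75]]])

```text
time_s: 3.0
tool_pos: [0.35, -0.3469, 0.2058]
ee_rot: [2.228, 2.214, -0.0]
wrist_force: [0.5, 0.4, -0.2]
finger_gap: 0.0706
gripper_force: 0.0
```

Emit:
servo_tool(deltas=[[[38,19,5,0,0.75],[38,19,10,0,0.75],[38,19,10,0,0.75],[38,19,10,0,0.75],[38,19,10,0,0.75],[0,0,0,0,0.75]]])

```text
time_s: 3.6
tool_pos: [0.4482, -0.1523, 0.16]
ee_rot: [-2.216, -2.225, -0.005]
wrist_force: [0.3, -0.3, -0.1]
finger_gap: 0.0703
gripper_force: 0.0
```

Emit:
servo_tool(deltas=[[[-1,-6,30,0,0.75],[0,0,40,0,0.75],[0,0,40,0,0.75],[0,0,25,0,0.75],[0,0,10,0,0.75],[0,0,6,0,0.75],[0,0,0,0,0.75]]])

```text
time_s: 4.3
tool_pos: [0.4399, -0.1602, 0.0097]
ee_rot: [2.228, 2.214, 0.0]
wrist_force: [-0.0, 0.0, 0.0]
finger_gap: 0.0704
gripper_force: 0.0
```

Emit:
servo_tool(deltas=[[[0,0,0,0,0.3],[0,0,0,0,0.3],[0,0,0,0,0.3],[0,0,0,0,0.3],[0,0,0,0,0.3],[0,0,0,0,0.3]]], grip_force=15)

```text
time_s: 4.9
tool_pos: [0.4402, -0.16, 0.01]
ee_rot: [2.227, 2.214, 0.001]
wrist_force: [0.2, -0.9, 6.6]
finger_gap: 0.0398
gripper_force: 15.0
```

The readback while moving was lagging, so the grip sits 7 mm off-centre in y. I'll reopen and recentre.

Emit:
servo_tool(deltas=[[[0,0,0,0,0.6],[0,0,0,0,0.6],[0,0,0,0,0.6],[4,1,0,0,0.6],[3,1,0,0,0.6],[0,0,0,0,0.6],[0,0,0,0,0.6]]])

```text
time_s: 5.6
tool_pos: [0.4416, -0.1526, 0.0094]
ee_rot: [-2.227, -2.215, 0.0]
wrist_force: [0.5, 0.5, 1.1]
finger_gap: 0.0566
gripper_force: 0.0
```

Emit:
servo_tool(deltas=[[[0,0,0,0,0.3],[0,0,0,0,0.3],[0,0,0,0,0.3],[0,0,0,0,0.3],[0,0,-20,0,0.3],[0,0,-30,0,0.3],[0,0,-20,0,0.3],[0,0,0,0,0.3]]])

```text
time_s: 6.4
tool_pos: [0.4433, -0.1534, 0.0815]
ee_rot: [2.226, 2.211, 0.004]
wrist_force: [0.1, 0.0, -1.2]
finger_gap: 0.0396
gripper_force: 15.0
```

Emit:
servo_tool(deltas=[[[0,0,-20,0,0.3],[0,0,-20,0,0.3],[22,41,0,0.06,0.3],[22,41,0,0,0.3],[22,41,0,0,0.3],[22,41,0,0,0.3],[22,41,0,0,0.3],[22,41,0,0,0.3]]])

```text
time_s: 7.2
tool_pos: [0.6954, -0.0342, 0.1178]
ee_rot: [-2.293, -2.146, 0.003]
wrist_force: [0.4, 0.2, -0.9]
finger_gap: 0.0394
gripper_force: 15.0
```

Emit:
servo_tool(deltas=[[[0,0,0,0,0.3],[0,0,0,0,0.3],[0,0,0,0,0.3]]])

```text
time_s: 7.5
tool_pos: [0.6927, -0.0361, 0.1181]
ee_rot: [-2.293, -2.145, 0.005]
wrist_force: [-0.3, -0.8, -0.3]
finger_gap: 0.0398
gripper_force: 15.0
```

Emit:
servo_tool(deltas=[[[8,-2,15,0,0.3],[8,-1,20,0,0.3],[0,0,25,0,0.3],[0,0,20,0,0.3],[0,0,10,0,0.3],[0,0,0,0,0.3],[0,0,0,0,0.3]]])

```text
time_s: 8.2
tool_pos: [0.6928, -0.0193, 0.0303]
ee_rot: [2.294, 2.145, 0.001]
wrist_force: [-0.2, 0.6, -0.1]
finger_gap: 0.0396
gripper_force: 15.0
```

Emit:
servo_tool(deltas=[[[0,0,5,0,0.3],[0,0,4,0,0.3],[0,0,1,0,0.3],[0,0,1,0,0.3],[0,0,0,0,0.3],[0,0,0,0,0.3]]])

```text
time_s: 8.8
tool_pos: [0.6927, -0.0186, 0.0186]
ee_rot: [2.293, 2.147, 0.0]
wrist_force: [0.4, -1.1, -0.9]
finger_gap: 0.0398
gripper_force: 15.0
```

Emit:
servo_tool(deltas=[[[0,0,1,0,0.3],[0,0,1,0,0.3],[0,0,0,0,0.3],[0,0,0,0,0.3]]])

```text
time_s: 9.2
tool_pos: [0.6926, -0.0187, 0.0165]
ee_rot: [-2.294, -2.147, 0.0]
wrist_force: [-0.7, 0.3, -1.4]
finger_gap: 0.0398
gripper_force: 15.0
```

Emit:
servo_tool(deltas=[[[0,0,0,0,0.45],[0,0,0,0,0.55],[0,0,0,0,0.55],[0,0,0,0,0.55],[0,0,-15,0,0.55],[0,0,-30,0,0.6],[0,0,-40,0,0.7],[0,0,-20,0,0.75]]])

```text
time_s: 10.0
tool_pos: [0.6947, -0.0184, 0.1263]
ee_rot: [2.291, 2.144, 0.007]
wrist_force: [0.7, 0.4, 0.3]
finger_gap: 0.0683
gripper_force: 0.0
```

Emit:
servo_tool(deltas=[[[-12,-31,0,0,0.5],[-12,-31,0,0,0.5],[-12,-31,0,0,0.5],[-12,-31,0,0,0.5],[0,0,0,0.12,0.5],[0,0,0,0,0.5],[0,0,0,0,0.5],[0,0,0,0,0.5]]])

```text
time_s: 10.8
tool_pos: [0.5667, -0.0579, 0.1219]
ee_rot: [2.415, 2.008, 0.002]
wrist_force: [-0.5, 0.4, 0.4]
finger_gap: 0.047
gripper_force: 0.0
```

Emit:
servo_tool(deltas=[[[-1,-1,25,0,0.5],[0,0,30,0,0.5],[0,0,20,0,0.5],[0,0,11,0,0.5],[0,0,0,0,0.5],[0,0,0,0,0.5],[0,0,0,0,0.5]]])

```text
time_s: 11.5
tool_pos: [0.5656, -0.0591, 0.0365]
ee_rot: [2.417, 2.005, 0.003]
wrist_force: [0.3, 0.2, -0.6]
finger_gap: 0.0471
gripper_force: 0.0
```

Emit:
servo_tool(deltas=[[[0,0,0,0,0.1],[0,0,0,0,0.1],[0,0,0,0,0.1],[0,0,0,0,0.1],[0,0,0,0,0.1],[0,0,0,0,0.1]]], grip_force=12)

```text
time_s: 12.1
tool_pos: [0.5648, -0.0592, 0.0357]
ee_rot: [2.418, 2.005, 0.001]
wrist_force: [0.1, -0.4, 2.0]
finger_gap: 0.0204
gripper_force: 11.9
```

Emit:
servo_tool(deltas=[[[0,0,-15,0,0.1],[0,0,-35,0,0.1],[0,0,-35,0,0.1],[-40,-7,0,0,0.1],[-40,-7,0,0,0.1],[-40,-7,0,0,0.1],[-40,-7,0,0,0.1],[-40,-7,0,0,0.1]]])

```text
time_s: 12.9
tool_pos: [0.4921, -0.2506, 0.1204]
ee_rot: [-2.418, -2.005, 0.0]
wrist_force: [0.2, 0.7, -0.5]
finger_gap: 0.0201
gripper_force: 11.9
```

Emit:
servo_tool(deltas=[[[-40,-8,0,0,0.1],[-40,-8,0,0,0.1],[-38,-8,0,0,0.1],[0,0,0,0,0.1],[0,0,0,0,0.1],[0,0,0,0,0.1]]])

```text
time_s: 13.5
tool_pos: [0.4484, -0.3592, 0.1204]
ee_rot: [-2.416, -2.007, -0.002]
wrist_force: [0.4, 0.6, -0.2]
finger_gap: 0.0202
gripper_force: 11.9
```

Emit:
servo_tool(deltas=[[[-2,0,20,0,0.1],[0,0,25,0,0.1],[0,0,18,0,0.1],[0,0,8,0,0.1],[0,0,4,0,0.1],[0,0,1,0,0.1],[0,0,0,0,0.1],[0,0,0,0,0.1]]])

```text
time_s: 14.3
tool_pos: [0.4479, -0.3631, 0.0453]
ee_rot: [2.417, 2.005, 0.001]
wrist_force: [-0.1, 0.1, -0.3]
finger_gap: 0.0201
gripper_force: 11.9
```

Emit:
servo_tool(deltas=[[[0,0,2,0,0.1],[0,0,1,0,0.1],[0,0,0,0,0.1],[0,0,0,0,0.1]]])

```text
time_s: 14.7
tool_pos: [0.4476, -0.363, 0.0417]
ee_rot: [2.418, 2.005, 0.0]
wrist_force: [0.4, -0.4, 1.3]
finger_gap: 0.0199
gripper_force: 11.9
```

Emit:
servo_tool(deltas=[[[0,0,0,0,0.3],[0,0,0,0,0.45],[0,0,0,0,0.45],[0,0,0,0,0.45],[0,0,-15,0,0.45],[0,0,-30,0,0.5],[0,0,-35,0,0.5],[0,0,0,0,0.5]]])

```text
time_s: 15.5
tool_pos: [0.4502, -0.3645, 0.1256]
ee_rot: [2.412, 2.0, 0.003]
wrist_force: [-0.4, -0.7, -0.1]
finger_gap: 0.0469
gripper_force: 0.0
```

Emit:
servo_tool(deltas=[[[37,10,0,0,0.55],[37,10,0,0,0.55],[37,10,0,0,0.55],[37,10,0,0,0.55],[37,11,0,0,0.55],[38,11,0,0,0.55],[0,0,0,0,0.55],[0,0,0,0,0.55]]])

```text
time_s: 16.3
tool_pos: [0.5494, -0.154, 0.1208]
ee_rot: [-2.415, -2.008, 0.001]
wrist_force: [-0.8, 0.1, -0.8]
finger_gap: 0.0518
gripper_force: 0.0
```

Emit:
servo_tool(deltas=[[[0,0,0,0,0.55]]])

```text
time_s: 16.4
tool_pos: [0.5485, -0.1566, 0.1209]
ee_rot: [-2.42, -2.003, 0.003]
wrist_force: [-1.4, 0.1, 0.3]
finger_gap: 0.0516
gripper_force: 0.0
```

Emit:
servo_tool(deltas=[[[1,1,30,0,0.55],[0,0,35,0,0.55],[0,0,25,0,0.55],[0,0,10,0,0.55],[0,0,5,0,0.55],[0,0,0,0,0.55],[0,0,0,0,0.55]]])

```text
time_s: 17.1
tool_pos: [0.5515, -0.1548, 0.0175]
ee_rot: [2.418, 2.004, 0.002]
wrist_force: [0.1, -0.1, 0.1]
finger_gap: 0.0517
gripper_force: 0.0
```

Emit:
servo_tool(deltas=[[[0,0,0,0,0.15],[0,0,0,0,0.15],[0,0,0,0,0.15],[0,0,0,0,0.15],[0,0,0,0,0.15],[0,0,0,0,0.15]]], grip_force=15)

```text
time_s: 17.7
tool_pos: [0.551, -0.1544, 0.0169]
ee_rot: [2.418, 2.005, 0.0]
wrist_force: [-0.9, -0.3, 4.2]
finger_gap: 0.0277
gripper_force: 15.1
```

Emit:
servo_tool(deltas=[[[0,0,-15,0,0.15],[0,0,-35,0,0.15],[0,0,-30,0,0.15],[-39,-16,0,0,0.15],[-39,-16,0,0,0.15],[-39,-16,0,0,0.15],[-39,-15,0,0,0.15],[0,0,0,0,0.15]]])

```text
time_s: 18.5
tool_pos: [0.4549, -0.3028, 0.0968]
ee_rot: [2.428, 1.993, -0.008]
wrist_force: [0.2, -0.1, -0.9]
finger_gap: 0.0278
gripper_force: 15.0
```

Emit:
servo_tool(deltas=[[[0,0,0,0,0.15],[0,0,0,0,0.15]]])

```text
time_s: 18.7
tool_pos: [0.461, -0.2946, 0.0969]
ee_rot: [2.416, 2.007, 0.002]
wrist_force: [0.5, 0.4, -0.6]
finger_gap: 0.0281
gripper_force: 15.0
```

Target z is about 23, so I go down 74.

Emit:
servo_tool(deltas=[[[0,0,20,0,0.15],[0,0,25,0,0.15],[0,0,15,0,0.15],[0,0,8,0,0.15],[0,0,3,0,0.15],[0,0,1,0,0.15],[0,0,0,0,0.15],[0,0,0,0,0.15]]])

```text
time_s: 19.5
tool_pos: [0.4605, -0.2961, 0.0252]
ee_rot: [2.417, 2.005, 0.001]
wrist_force: [0.3, -0.1, -0.8]
finger_gap: 0.0278
gripper_force: 15.0
```

Emit:
servo_tool(deltas=[[[0,0,1,0,0.15],[0,0,1,0,0.15],[0,0,0,0,0.15],[0,0,0,0,0.15]]])

```text
time_s: 19.9
tool_pos: [0.4602, -0.2962, 0.0229]
ee_rot: [2.418, 2.005, 0.0]
wrist_force: [-0.0, -0.4, 4.5]
finger_gap: 0.0278
gripper_force: 15.1
```

Emit:
servo_tool(deltas=[[[0,0,0,0,0.35],[0,0,0,0,0.5],[0,0,0,0,0.5],[0,0,0,0,0.5],[0,0,-15,0,0.5],[0,0,-35,0,0.55],[0,0,-45,0,0.6],[0,0,0,0,0.65]]])

```text
time_s: 20.7
tool_pos: [0.4635, -0.2976, 0.1224]
ee_rot: [2.411, 1.999, 0.006]
wrist_force: [-0.0, -0.5, 0.1]
finger_gap: 0.0603
gripper_force: 0.0
```

Emit:
servo_tool(deltas=[[[0,0,0,-0.115,0.65],[0,0,0,-0.115,0.65],[0,0,0,-0.115,0.65],[0,0,0,-0.11,0.65],[0,0,0,0,0.65],[0,0,0,0,0.65]]])

```text
time_s: 21.3
tool_pos: [0.4597, -0.2958, 0.117]
ee_rot: [-1.907, -2.496, -0.0]
wrist_force: [-0.5, -0.3, 0.3]
finger_gap: 0.0611
gripper_force: 0.0
```

Emit:
servo_tool(deltas=[[[40,9,0,0,0.65],[40,9,0,0,0.65],[40,9,0,0,0.65],[40,9,0,0,0.65],[40,9,0,0,0.65],[40,9,0,0,0.65],[40,9,0,0,0.65],[40,9,0,0,0.65]]])

```text
time_s: 22.1
tool_pos: [0.4442, 0.0333, 0.1175]
ee_rot: [1.906, 2.497, 0.0]
wrist_force: [0.5, 0.2, 0.2]
finger_gap: 0.0612
gripper_force: 0.0
```

Emit:
servo_tool(deltas=[[[40,10,0,0,0.65],[40,10,0,0,0.65],[40,10,0,0,0.65],[0,0,0,0,0.65],[0,0,0,0,0.65],[0,0,0,0,0.65]]])

```text
time_s: 22.7
tool_pos: [0.4412, 0.1539, 0.1173]
ee_rot: [1.906, 2.497, -0.002]
wrist_force: [0.1, 0.2, -0.5]
finger_gap: 0.0608
gripper_force: 0.0
```

Emit:
servo_tool(deltas=[[[6,2,25,0,0.65],[0,0,35,0,0.65],[0,0,25,0,0.65],[0,0,10,0,0.65],[0,0,2,0,0.65],[0,0,0,0,0.65],[0,0,0,0,0.65]]])

```text
time_s: 23.4
tool_pos: [0.4426, 0.1617, 0.0215]
ee_rot: [1.904, 2.498, 0.003]
wrist_force: [-0.9, 0.7, 0.3]
finger_gap: 0.0612
gripper_force: 0.0
```

Emit:
servo_tool(deltas=[[[0,0,0,0,0.3],[0,0,0,0,0.3],[0,0,0,0,0.3],[0,0,0,0,0.3],[0,0,0,0,0.3],[0,0,0,0,0.3]]], grip_force=18)

```text
time_s: 24.0
tool_pos: [0.4418, 0.1617, 0.021]
ee_rot: [1.903, 2.499, 0.0]
wrist_force: [-0.8, -1.0, 5.9]
finger_gap: 0.0418
gripper_force: 18.0
```

Emit:
servo_tool(deltas=[[[0,0,-15,0,0.3],[0,0,-30,0,0.3],[0,0,-30,0,0.3],[35,5,0,0,0.3],[35,5,0,0,0.3],[36,5,0,0,0.3],[36,5,0,0,0.3],[36,4,0,0,0.3]]])

```text
time_s: 24.8
tool_pos: [0.4172, 0.3409, 0.0954]
ee_rot: [1.904, 2.499, -0.0]
wrist_force: [0.2, 0.1, -1.2]
finger_gap: 0.0419
gripper_force: 18.0
```

Emit:
servo_tool(deltas=[[[36,4,0,0,0.3],[0,0,0,0,0.3],[0,0,0,0,0.3],[0,0,0,0,0.3]]])

```text
time_s: 25.2
tool_pos: [0.412, 0.3737, 0.0951]
ee_rot: [1.904, 2.498, -0.003]
wrist_force: [0.6, 0.5, -1.3]
finger_gap: 0.0418
gripper_force: 18.0
```

Target z is about 27, so I go down 68.

Emit:
servo_tool(deltas=[[[1,1,20,0,0.3],[0,0,22,0,0.3],[0,0,14,0,0.3],[0,0,6,0,0.3],[0,0,3,0,0.3],[0,0,1,0,0.3],[0,0,0,0,0.3],[0,0,0,0,0.3]]])

```text
time_s: 26.0
tool_pos: [0.4129, 0.377, 0.0301]
ee_rot: [1.903, 2.499, 0.002]
wrist_force: [-0.2, -0.7, -0.4]
finger_gap: 0.0416
gripper_force: 18.0
```

Emit:
servo_tool(deltas=[[[0,0,1,0,0.3],[0,0,0,0,0.3],[0,0,0,0,0.3]]])

```text
time_s: 26.3
tool_pos: [0.4126, 0.3767, 0.0286]
ee_rot: [1.903, 2.499, 0.0]
wrist_force: [-0.5, 1.3, -1.4]
finger_gap: 0.042
gripper_force: 18.0
```

Emit:
servo_tool(deltas=[[[0,0,1,0,0.3],[0,0,0.6,0,0.3],[0,0,0,0,0.3],[0,0,0,0,0.3]]])

```text
time_s: 26.7
tool_pos: [0.4125, 0.3766, 0.027]
ee_rot: [1.903, 2.499, 0.0]
wrist_force: [-0.2, -0.4, 1.7]
finger_gap: 0.0418
gripper_force: 18.0
```

Emit:
servo_tool(deltas=[[[0,0,0,0,0.5],[0,0,0,0,0.62],[0,0,0,0,0.62],[0,0,0,0,0.62],[0,0,-15,0,0.62],[0,0,-35,0,0.62],[0,0,-40,0,0.6],[0,0,0,0,0.6]]])

```text
time_s: 27.5
tool_pos: [0.4149, 0.3795, 0.1215]
ee_rot: [1.903, 2.498, 0.014]
wrist_force: [0.4, 0.5, -0.5]
finger_gap: 0.0565
gripper_force: 0.0
```

Emit:
servo_tool(deltas=[[[-39,-7,0,0,0.6],[-39,-7,0,0,0.6],[-39,-7,0,0,0.6],[-39,-7,0,0,0.6],[-39,-7,0,0,0.6],[-40,-7,0,0,0.6],[-40,-7,0,0,0.6],[-40,-7,0,0,0.6]]])

```text
time_s: 28.3
tool_pos: [0.442, 0.0564, 0.1165]
ee_rot: [-1.903, -2.499, 0.0]
wrist_force: [1.0, 0.5, 0.1]
finger_gap: 0.0563
gripper_force: 0.0
```

Emit:
servo_tool(deltas=[[[0,0,0,0,0.6],[0,0,0,0,0.6],[0,0,0,0,0.6]]])

```text
time_s: 28.6
tool_pos: [0.4422, 0.0594, 0.1168]
ee_rot: [-1.901, -2.5, -0.001]
wrist_force: [-0.1, 0.5, 0.6]
finger_gap: 0.0563
gripper_force: 0.0
```

Down 103 to z ≈ 13.5.

Emit:
servo_tool(deltas=[[[-1,-1,30,0,0.6],[0,0,35,0,0.6],[0,0,25,0,0.6],[0,0,9,0,0.6],[0,0,4,0,0.6],[0,0,0,0,0.6],[0,0,0,0,0.6]]])

```text
time_s: 29.3
tool_pos: [0.4423, 0.0573, 0.0147]
ee_rot: [1.902, 2.499, 0.002]
wrist_force: [0.5, 0.6, 0.5]
finger_gap: 0.0562
gripper_force: 0.0
```

Emit:
servo_tool(deltas=[[[0,0,0,0,0.2],[0,0,0,0,0.2],[0,0,0,0,0.2],[0,0,0,0,0.2],[0,0,0,0,0.2],[0,0,0,0,0.2]]], grip_force=20)

```text
time_s: 29.9
tool_pos: [0.4414, 0.0565, 0.0142]
ee_rot: [1.904, 2.499, -0.001]
wrist_force: [-1.3, -0.7, 4.8]
finger_gap: 0.0313
gripper_force: 20.0
```

Emit:
servo_tool(deltas=[[[0,0,-15,0,0.2],[0,0,-35,0,0.2],[0,0,-35,0,0.2],[35,8,0,0,0.2],[35,8,0,0,0.2],[35,8,0,0,0.2],[36,8,0,0,0.2],[36,8,0,0,0.2]]])

```text
time_s: 30.7
tool_pos: [0.4327, 0.2393, 0.0987]
ee_rot: [-1.904, -2.499, 0.001]
wrist_force: [-0.8, -0.4, -1.3]
finger_gap: 0.0319
gripper_force: 20.0
```

Emit:
servo_tool(deltas=[[[36,8,0,0,0.2],[36,8,0,0,0.2],[0,0,0,0,0.2],[0,0,0,0,0.2],[0,0,0,0,0.2]]])

```text
time_s: 31.2
tool_pos: [0.4292, 0.31, 0.0984]
ee_rot: [1.905, 2.498, -0.003]
wrist_force: [-0.1, -0.6, -2.4]
finger_gap: 0.0317
gripper_force: 20.0
```

Target z is about 20.2, so I go down 78.

Emit:
servo_tool(deltas=[[[0,1,20,0,0.2],[0,0,26,0,0.2],[0,0,18,0,0.2],[0,0,7,0,0.2],[0,0,3,0,0.2],[0,0,1,0,0.2],[0,0,0,0,0.2],[0,0,0,0,0.2]]])

```text
time_s: 32.0
tool_pos: [0.4308, 0.3123, 0.0247]
ee_rot: [1.903, 2.499, 0.002]
wrist_force: [0.2, -0.6, -2.1]
finger_gap: 0.0317
gripper_force: 20.0
```

Emit:
servo_tool(deltas=[[[0,0,1,0,0.2],[0,0,0,0,0.2],[0,0,0,0,0.2]]])

```text
time_s: 32.3
tool_pos: [0.4304, 0.3121, 0.023]
ee_rot: [1.903, 2.499, 0.0]
wrist_force: [-0.8, -0.3, -2.3]
finger_gap: 0.0315
gripper_force: 20.0
```

Emit:
servo_tool(deltas=[[[0,0,1,0,0.2],[0,0,1,0,0.2],[0,0,0.5,0,0.2],[0,0,0,0,0.2],[0,0,0,0,0.2]]])

```text
time_s: 32.8
tool_pos: [0.4303, 0.3121, 0.0203]
ee_rot: [-1.903, -2.499, 0.0]
wrist_force: [-0.7, 0.1, -2.1]
finger_gap: 0.0313
gripper_force: 20.0
```

Emit:
servo_tool(deltas=[[[0,0,0,0,0.4],[0,0,0,0,0.55],[0,0,0,0,0.55],[0,0,0,0,0.55],[0,0,-15,0,0.55],[0,0,-35,0,0.6],[0,0,-50,0,0.6],[0,0,-50,0,0.6]]])

```text
time_s: 33.6
tool_pos: [0.4297, 0.3116, 0.1717]
ee_rot: [-1.903, -2.499, 0.002]
wrist_force: [2.3, 0.5, 0.1]
finger_gap: 0.0564
gripper_force: 0.0
```

Emit:
servo_tool(deltas=[[[-40,-15,-20,0,0.6],[-40,-15,0,0,0.6],[-40,-15,0,0,0.6],[-40,-15,0,0,0.6],[0,0,0,0,0.6],[0,0,0,0,0.6]]])

```text
time_s: 34.2
tool_pos: [0.4153, 0.1412, 0.1907]
ee_rot: [1.906, 2.497, 0.001]
wrist_force: [-1.0, 0.9, -0.2]
finger_gap: 0.0563
gripper_force: 0.0
```

Run:
```python
from h import *
C=dict(objective=('case',.03),eyepiece=('case',.03),stopper=('glass',.025),adapter=('glass',.05),mount=('white',.024),filed=('white',.024))
G=dict(objective=(.430,.312),eyepiece=(.4125,.3765),stopper=(.4605,-.296),adapter=(.448,-.363),mount=(.692,-.019),filed=(.694,.049))
F=dict(case=(.4215,.3435,.272),glass=(.4545,-.3285,-.183),white=(.6925,.0135,-.06))
ims=[]
for c in('top','side'):
  im,d=snap(c); P=cloud(c,d,np.ones((384,512),bool)); ims.append(cv2.cvtColor(im,cv2.COLOR_RGB2BGR))
  for n,(t,lo) in C.items():
    x,y=G[n]; Q=P[(np.hypot(P[:,0]-x,P[:,1]-y)<.032)&(P[:,2]>lo)]
    if len(Q)<5: print(c,n,'few');continue
    m=(Q.min(0)+Q.max(0))/2; X,Y,a=F[t]; dx,dy=m[0]-X,m[1]-Y
    print(c,n,len(Q),'frame xy mm',round(1e3*(dx*np.cos(a)+dy*np.sin(a)),1),round(1e3*(-dx*np.sin(a)+dy*np.cos(a)),1),'top',round(np.percentile(Q[:,2],97)*1e3,1))
t,s=ims
r=lambda a,w,h:cv2.resize(a,(w,h),interpolation=cv2.INTER_CUBIC)
cv2.imwrite('pics/end.png',np.vstack([np.hstack([r(t[165:240,105:180],266,266),r(t[175:250,340:415],266,266),r(t[95:170,230:305],266,266)]),np.hstack([r(s[250:370,60:220],266,200),r(s[120:170,295:365],266,200),r(s[145:200,145:225],266,200)])]))
```

```text
top objective 100 frame xy mm 0.4 -33.9 top 69.3
top eyepiece 203 frame xy mm 0.9 32.2 top 68.3
top stopper 94 frame xy mm -0.7 29.9 top 64.1
top adapter 51 frame xy mm 0.9 -33.3 top 78.0
top mount 148 frame xy mm 1.9 -32.8 top 37.8
top filed 145 frame xy mm -0.5 34.6 top 37.2
side objective 477 frame xy mm -0.5 -31.5 top 65.8
side eyepiece 1082 frame xy mm 0.8 34.2 top 62.9
side stopper 134 frame xy mm -0.4 32.3 top 59.0
side adapter 58 frame xy mm 0.4 -32.3 top 71.5
side mount 116 frame xy mm 1.7 -32.4 top 31.7
side filed 138 frame xy mm -0.8 35.3 top 32.0
```

View pics/end.png

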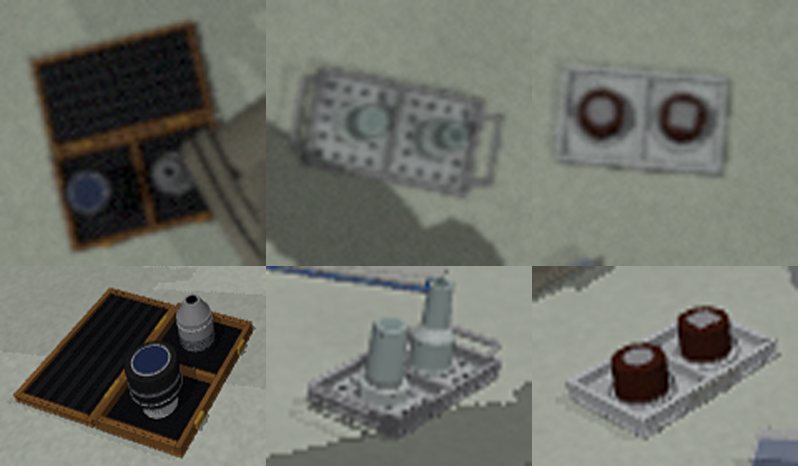

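The picture shows all six things upright, each in its own bay: objective and eyepiece in the case, stopper and adapter in the steel tray, and both mounts in the white tray. The measured heights agree with the bay floors, and the gripper is clear.

```bash
python3 -c "
from workcell import job
print(job.hand_in())"
```

```text
the job is handed in; nothing more can be done
None
```

I put all five things away upright in their right bays, left the filed mount where it was, and handed the job in at about 34 s of the 112 s allowed; the hand-in returned no verdict.

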